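# Slide a dish carrier under the viewer window

### The job

Slide the orange dish carrier, with its dish lying in it, nose first through the open front of the low grey viewer and in under the window, until the nose meets the stop at the back. Leave it lying flat and straight in the tunnel with the dish still in its well, and leave the blue carrier where it is.

Things in the scene. Friction and masses are not known exactly. Their poses are not given: they have to be found in the camera images.
- orange_carrier: Orange dish carrier, loose, 0.14 kg: plate 120 long (x), 80 wide (y), 6 thick, flat on the worktop. Origin: centre of its underside; x points to the nose, z up. A ring (inside diameter 66, top 14.5 above the worktop) centred at x = +22 forms the well for the dish. It is held by an upright fin near the rear (see fin_top) and can be lifted by it or slid on the worktop.
- fin_top (a point): Centre of the top of the orange carrier's fin, 48 above its underside, at x = -40 of the carrier, same axes. The fin has a black inlay, is 30 long (x), 14 thick (y), and rises from the plate's upper face (6 above the worktop). Take it from above, fingers closing along y.
- blue_carrier: Blue dish carrier of the same shape, with a dish of its own, lying elsewhere on the worktop; to be left alone. Origin and axes as for the orange one.
- dish: Clear flat petri dish with a pale filling, loose in the well of the orange carrier: diameter 61, 13 high, 0.03 kg. Origin: centre of its underside, 6 above the carrier's underside.
- viewer_home (a point): Where the orange carrier's origin lies, on the worktop, when fully home in the viewer. x is the direction of insertion. Viewer: low grey box fixed to the worktop, 85 long, 124 wide, 46 high, clear window in the roof. Tunnel floor is the worktop; 104 wide, 36 high, 76 deep, centred on y = 0; here mouth at x = -16, stop at x = +60. When home the carrier's rear 44 with the fin stays outside.
Things that resemble listed ones, but are neither listed nor needed, are in the scene too. Several things have the shape of the orange_carrier; the one meant has the colours described above.

How it is judged:
By the outcome, as a careful person would: the job done as asked, in the order asked, and still so for the second after the job is handed in, with the robot touching nothing.
It also fails if it takes over 45 s, if anything falls off the work surface, if the arm or the gripper's body presses on something with over 40 N, if the wrist force passes 120 N, or if a joint passes its speed limit or range.

### The arm

A 7-joint arm with a two-finger parallel gripper is mounted at the origin on a cart in front of the work surface, level with it; the furniture and walls round the work are solid. World frame = base frame: x ahead of the robot, y to its left, z up, the work surface at z = 0. Lengths are in m, angles in rad, forces in N, time in s.
With the tool pointing down it reaches from about 0.425 to 0.925 m from the base axis. Payload 6.8 kg.
Tool frame: the origin (TCP) lies between the finger pads; the fingertips stand 17 mm ahead of it and the grasp point (between the pads) lies 2 mm behind it; z points along the fingers, y is the direction in which the jaws open and shut (so a half turn about z gives the same grasp; the last joint's range is limited). The gripper opens to 85 mm and grips with 20 to 120 N. Pads are 22 mm wide; open, the fingers measure 114 mm over their backs; the gripper's body (76 mm by 85 mm) begins 54 mm behind the grasp point. The pads swing forward as they close: fully open they stand 13 mm farther back than shut.
Start: joints at [1.121, 0.477, 0.022, 1.555, -0.011, 1.109, -0.083], TCP at [0.226, -0.636, 0.248] pointing down, gripper open.
Joint ranges: [-2.96, 2.96], [-0.34, 2.1], [-1.41, 1.46], [0.24, 2.44], [-1.37, 4.51], [0.17, 1.92], [-2.96, 2.96]. Speed limits (rad/s): [2.39, 2.39, 3.14, 3.14, 3.14, 3.14, 3.14].

### API

Orientations are given as a unit quaternion [w, x, y, z].
In Python, from station import bot gives the robot as it stands. The module is installed in compiled form; this text tells all that it offers.
- The arm moves only by the tool carry_out, never from a script. Its argument "moves" is a list of rows, each a list of 3 entries, a list of its own where there are three numbers: the turn, a rotation vector about the tool's x, y, z in degrees, then the shift along the tool's x, y, z in cm, then the finger opening in cm, from 0 to 8.54. A call has 1 to 5 rows; each row is the pose to reach, as a shift and turn from the pose commanded when the call began, along the tool's axes at that moment; what a row does not reach only later rows make up. A row lasts 1/8 s, in which the tool goes at most 62.5 mm and 10.7 degrees, less where a joint would pass 70% of its speed; a pose out of reach is approached as far as the arm can. A call with a gripper value outside its range is refused whole. The fingers move at their own pace and stop on an object; "newtons" is the grip in N (left out, the last holds). Time passes only in rows, so rows that repeat a pose let the fingers close. It gives the time, the measured TCP pose, the force and the opening at its end, in the units of the state.
- bot.get_obs(): the state, without advancing time (a new reading comes with each control period).
- bot.read_camera(name): name is "side" or "top" or "wrist"; returns the picture (480x640x3 uint8, red, green, blue); there is no depth.
- bot.camera_info(name): a dict with "vertical_fov" (degrees; the focal length in pixels is half the picture's height over the tangent of half this angle, whatever the lens; pixels are square), "cx", "cy" (the principal point, pixels), "k1" (the pictures are not rectified: a ray, as slopes to the right and down, at radius r is drawn at 1 + k1 r^2 times it, then the intrinsics apply), "position" and "attitude" of the camera in the world. Camera axes: x right, y up, looking along -z (the intrinsics and any distortion apply to the point x, -y, -z); pixel columns grow to the right and rows downward; lengths in m; the calibration is good to about 2 mm. A picture is of the moment at which its call begins: read the wrist's pose just before it. camera_info takes no time and is no camera call; for the wrist camera it gives the pose at the moment of the call.
- bot.hand_in(): hands the job in, once; it reports no verdict.
Trained networks look in the newest picture that a camera, given by its name, has taken for a name from the list of things; names that differ only in an ending like _2 or _b are one class to them, and where a whole thing is asked for, a point or a joint stands for the part that bears it (a point fixed in the world has none). Each returns a list of dicts, best first, with "score" (0 to 1); they miss things now and then, are a little off and sometimes report something else, mostly with a low value. They report only what shows in the picture. A call takes as long as a camera call. They do not tell look-alikes from the thing itself.
- bot.silhouettes(label, camera): "region" (480x640 bool, what is visible of it) and "location" ([column, row] in pixels, amid what is visible of it).
The state is a dict: "t": time; "q": joint angles; "joint_vel": joint speeds; "joint_torque": joint torques, N m; "eef_pos": TCP position; "tool_rot": TCP orientation; "contact_force": force on the tool from outside, world axes, zero at the start; "torque": the same for the moment, N m; "gripper_width": opening from 0.0 (shut) to 1.0 (fully open).
Only numpy, scipy, OpenCV 4.12 (cv2) and the standard library are available. Lean on these libraries where they do the work, as an engineer would, in place of code of your own. Each camera call takes 0.05 s, during which the arm holds its last target. There are 200 camera calls.

## Working session

There is one attempt and no reset: what is moved stays moved. The work goes in short steps, Python scripts to look and compute and a tool call to move; the robot and the scene stay as the last step left them, time stands still between calls to the robot, and variables do not carry over. Pictures are saved under pics/ and viewed, about 8 in all and at most 12, crops included, and the job is handed in when it is done.

Besides the shell and the picture viewer there is one more tool, called after "Emit:" as name(argument=value, ...) on one line, values as JSON. carry_out: Moves the arm, as the interface text tells. Its arguments: {"type":"object","properties":{"moves":{"type":"array"},"newtons":{"type":"number"}},"required":["moves"]}

```bash
mkdir -p pics
cat > h.py <<'E'
import numpy as np, cv2
from station import bot
from scipy.spatial.transform import Rotation as R
def rot(a):
    a=np.asarray(a,float)
    return a if a.shape==(3,3) else R.from_quat(a,scalar_first=True).as_matrix()
def K(i):
    f=240/np.tan(np.radians(i["vertical_fov"])/2); return np.array([[f,0,i["cx"]],[0,f,i["cy"]],[0,0,1.]])
def pix2plane(i,uv,z):
    uv=np.asarray(uv,float).reshape(-1,1,2)
    n=cv2.undistortPoints(uv,K(i),np.array([i["k1"],0,0,0,0.])).reshape(-1,2)
    d=np.c_[n[:,0],-n[:,1],-np.ones(len(n))]@rot(i["attitude"]).T
    p=np.array(i["position"]); return p+d*((z-p[2])/d[:,2])[:,None]
def proj(i,P):
    c=(np.atleast_2d(P)-i["position"])@rot(i["attitude"]); c=c*[1,-1,-1]
    return cv2.projectPoints(c,np.zeros(3),np.zeros(3),K(i),np.array([i["k1"],0,0,0,0.]))[0].reshape(-1,2)
def save(n,im): cv2.imwrite("pics/"+n,im[:,:,::-1])
E
python3 - <<'E'
from h import *
for c in ("top","side"):
    i=bot.camera_info(c); print(c,i)
    im=bot.read_camera(c); save(c+"0.png",im)
    for l in ("orange_carrier","fin_top","dish","viewer_home"):
        try:
            for s in bot.silhouettes(l,c): print(c,l,s["score"],s["location"],s["region"].sum(),np.median(im[s["region"]],0))
        except Exception as e: print(l,e)
print(bot.get_obs())
E
```

```text
top {'vertical_fov': 51.8740749353212, 'cx': 326.8566943822017, 'cy': 236.3839435021727, 'k1': -0.1296043059349104, 'position': array([0.42595008, 0.19198585, 1.42929064]), 'attitude': array([ 0.70939888,  0.01261529, -0.02041852, -0.70439845])}
top orange_carrier 0.81 [144.3, 245.9] 1124 [ 17. 111.  46.]
top orange_carrier 0.6 [292.1, 223.7] 747 [181. 110.  20.]
top fin_top 0.88 [146.5, 246.4] 1042 [ 16. 111.  45.]
top fin_top 0.76 [291.3, 223.7] 739 [181. 110.  20.]
top dish 0.88 [289.2, 208.4] 347 [158. 154. 145.]
top viewer_home 0.94 [379.1, 205.9] 1331 [107. 114. 117.]
side {'vertical_fov': 54.26981588491371, 'cx': 323.23588801185116, 'cy': 231.67347876559683, 'k1': -0.07764115838146261, 'position': array([0.26785882, 1.34186594, 0.90525042]), 'attitude': array([-0.08919608, -0.04381641,  0.45357546,  0.88565992])}
side orange_carrier 0.75 [308.2, 262.9] 411 [228. 131.  65.]
side orange_carrier 0.6 [291.7, 383.4] 1691 [ 70. 170.  91.]
side fin_top 0.88 [306.1, 261.9] 530 [226. 141.  68.]
side fin_top 0.78 [290.7, 383.3] 1643 [ 70. 169.  91.]
side fin_top 0.32 [355.5, 173.7] 276 [ 72. 101. 168.]
side dish 0.81 [291.3, 261.1] 238 [228. 224. 212.]
side viewer_home 0.78 [310.1, 211.2] 747 [147. 153. 155.]
{'t': 0.5, 'q': array([ 1.12086477,  0.4770151 ,  0.02239424,  1.55542366, -0.01151825,
        1.10926948, -0.08310041]), 'joint_vel': array([-8.59636629e-04, -8.70420255e-04,  9.32543378e-04, -1.22786534e-04,
        1.47723178e-03,  9.85777083e-05,  1.13068123e-03]), 'joint_torque': array([-1.33413465e-03, -5.95802879e+01,  1.60447530e+00, -2.81289268e+01,
        1.24218600e-02,  2.57627726e-03, -7.75344205e-06]), 'eef_pos': array([ 0.22628675, -0.63595258,  0.24828765]), 'tool_rot': array([2.26036928e-06, 9.85431527e-01, 1.70072650e-01, 1.71061709e-05]), 'contact_force': array([ 0.23727408, -0.16744067, -0.34117136]), 'torque': array([-0.01279392,  0.00695043, -0.04445999]), 'gripper_width': 0.997762352147039}
```

View pics/top0.png

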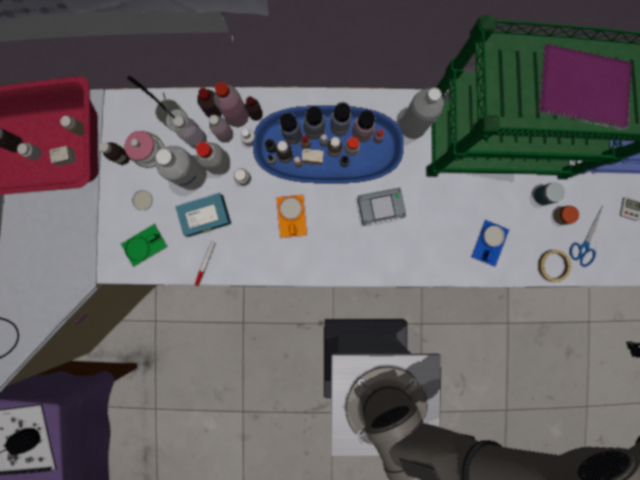

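View pics/side0.png

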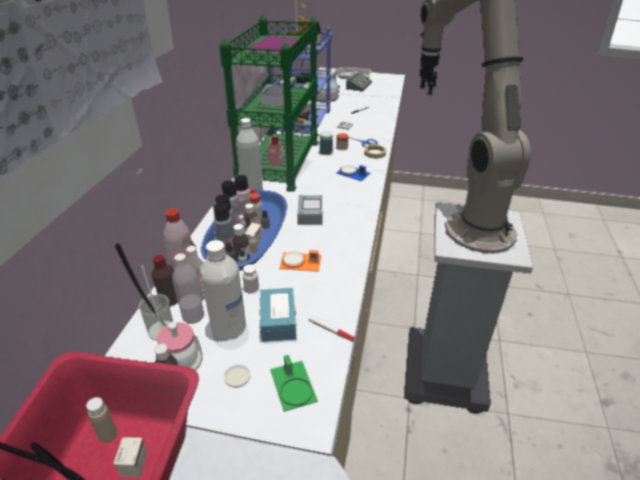

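The top view shows the orange carrier at (291,215) with its fin at (292,230), so its nose points away from the robot. The viewer is at (381,206), and blue is at (490,243). I'll compute positions and zoom in on the viewer to find its mouth.

Run:
```python
from h import *
i=bot.camera_info("top"); im=cv2.imread("pics/top0.png"); im2=cv2.imread("pics/side0.png")
print("fin",pix2plane(i,[292.5,230],.048),"carrier centre",pix2plane(i,[291.5,215.5],.006))
print("dish",pix2plane(i,[290,208],.019))
si=bot.camera_info("side"); print("side fin top",pix2plane(si,[314,252],.048))
print(pix2plane(i,[[381,206],[358,195],[399,189],[405,213],[363,224]],.046))
a=cv2.resize(im[170:260,255:425],None,fx=4.6,fy=4.6,interpolation=cv2.INTER_CUBIC)
b=cv2.resize(im2[180:280,240:360],None,fx=4,fy=4,interpolation=cv2.INTER_CUBIC)
cv2.imwrite("pics/c1.png",a[:414]); 
o=np.zeros((600,800,3),np.uint8); o[:300,:567]=cv2.resize(a,(567,300)); o[300:,:360]=cv2.resize(b,(360,300)); o[300:,380:800]=cv2.resize(im2[190:235,285:348],(420,300),interpolation=cv2.INTER_CUBIC)
cv2.imwrite("pics/c2.png",o)
```

```text
fin [[0.50780089 0.27341357 0.048     ]] carrier centre [[0.55230032 0.27922863 0.006     ]]
dish [[0.57271759 0.28297874 0.019     ]]
side fin top [[0.50669266 0.28154044 0.048     ]]
[[ 0.57769894  0.0246173   0.046     ]
 [ 0.60830626  0.0897922   0.046     ]
 [ 0.62667167 -0.02669892  0.046     ]
 [ 0.55850207 -0.04360326  0.046     ]
 [ 0.52631873  0.07545049  0.046     ]]
```

View pics/c2.png

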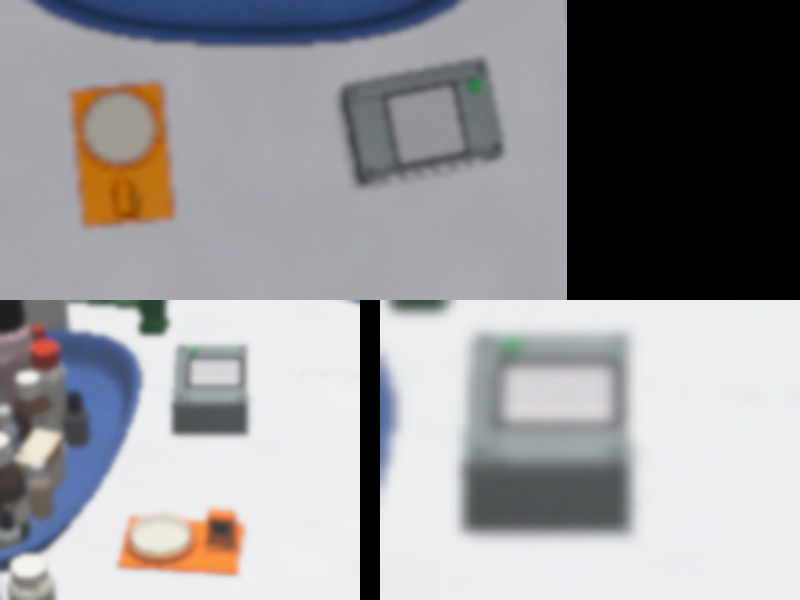

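The mouth side seems to face the robot: the near edge shows dashes, and the viewer is yawed about 15°. I'm heading for the fin now.

Emit:
carry_out(moves=[[[0,0,0],[4.5,-2.3,0],8.5],[[0,0,0],[10,-5.1,0],8.5],[[0,0,0],[15.5,-7.9,0],8.5],[[0,0,0],[21,-10.7,0],8.5],[[0,0,0],[26.5,-13.5,0],8.5]])

```text
t: 1.12
eef_pos: [0.4319, -0.4185, 0.2486]
tool_rot: [0.0, 0.985, 0.17, 0.0]
contact_force: [0.8, 0.1, -0.3]
gripper_width: 0.994
```

Emit:
carry_out(moves=[[[0,0,0],[2.4,-5.4,0],8.5],[[0,0,0],[4.6,-10.8,0],8.5],[[0,0,0],[6.8,-16.2,0],8.5],[[0,0,0],[9,-21.6,0],8.5],[[0,0,0],[11.2,-27,0],8.5]])

```text
t: 1.75
eef_pos: [0.4457, -0.1262, 0.2487]
tool_rot: [0.0, 0.985, 0.17, 0.001]
contact_force: [0.5, 0.2, 0.5]
gripper_width: 0.991
```

Emit:
carry_out(moves=[[[0,0,0],[1.6,-4.4,0],8.5],[[0,0,0],[3.2,-8.8,0],8.5],[[0,0,0],[4.7,-13.2,0],8.5],[[0,0,0],[4.7,-13.2,0],8.5]])

```text
t: 2.25
eef_pos: [0.4458, 0.0157, 0.2488]
tool_rot: [-0.0, 0.985, 0.173, 0.001]
contact_force: [0.6, -0.9, -0.4]
gripper_width: 0.999
```

Run:
```python
from h import *
i=bot.camera_info("wrist"); im=bot.read_camera("wrist"); save("w1.png",im); import pickle; pickle.dump(i,open("w1.pkl","wb")); print(i)
print([(s["score"],s["location"]) for s in bot.silhouettes("viewer_home","wrist")])
print(bot.get_obs()["eef_pos"])
```

```text
{'vertical_fov': 67.6773847050304, 'cx': 319.6433171044066, 'cy': 241.2817941458442, 'k1': -0.04946824475382053, 'position': array([0.52562521, 0.04358105, 0.37335148]), 'attitude': array([ 0.80751013, -0.13396968,  0.09448908, -0.56661392])}
[(0.82, [369.8, 64.9])]
[0.445766   0.01205502 0.24843935]
```

View pics/w1.png

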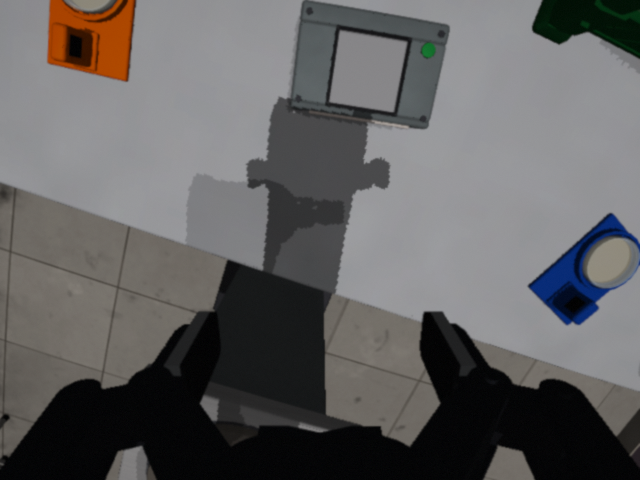

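The wrist view shows the viewer roof with corners near (303,1), (449,24), (428,128) and (290,107). Its open edge, with the bright floor strip, faces the robot. Orange is at upper left with its fin at (75,45). I'll fit both poses.

Run:
```python
from h import *; import pickle
i=pickle.load(open("w1.pkl","rb"))
c=pix2plane(i,[[303,1],[449,24],[428,128],[290,107]],.046)[:,:2]; print(c.round(4))
print("lens",[np.linalg.norm(c[k]-c[(k+1)%4]).round(4) for k in range(4)])
y=(c[3]-c[2])+(c[0]-c[1]); yaw=np.arctan2(-y[0],y[1]); x=np.array([np.cos(yaw),np.sin(yaw)])
ctr=c.mean(0); home=ctr+x*(.016-.0425); print("yaw",np.degrees(yaw),"ctr",ctr,"home",home,"fin home",home-.04*x)
# carrier by top view colour fit
im=cv2.imread("pics/top0.png"); h=cv2.cvtColor(im,cv2.COLOR_BGR2HSV)
m=cv2.inRange(h,(8,150,90),(22,255,255)); m[:,:270]=0;m[:,315:]=0
p=np.argwhere(m)[:,::-1]; ti=bot.camera_info("top"); w=pix2plane(ti,p,.006)[:,:2]
r=cv2.minAreaRect((w*1000).astype(np.float32)); print(r)
print("fin w1",pix2plane(i,[[74,43]],.048))
print("tool yaw",np.degrees(np.arctan2(*(rot(bot.get_obs()["tool_rot"])[[1,0],0]))))
```

```text
[[ 0.6071  0.0875]
 [ 0.6329 -0.0298]
 [ 0.5518 -0.048 ]
 [ 0.5267  0.0714]]
lens [np.float64(0.1201), np.float64(0.0831), np.float64(0.1221), np.float64(0.082)]
yaw 12.114892550380244 ctr [0.57962076 0.02026215] home [0.55371095 0.01470052] fin home [0.5146018  0.00630561]
((551.4891967773438, 280.12030029296875), (115.369873046875, 74.79595184326172), 6.148242473602295)
fin w1 [[0.51598308 0.25912391 0.048     ]]
tool yaw 19.64053919492244
```

Emit:
carry_out(moves=[[[0,0,2.7],[3,-4.5,1.6],8.5],[[0,0,5.4],[6,-9,3.2],8.5],[[0,0,8.1],[9,-13.6,4.7],8.5],[[0,0,10.8],[12,-18.1,6.2],8.5],[[0,0,13.5],[14.9,-22.6,7.8],8.5]])

```text
t: 2.98
eef_pos: [0.5121, 0.2745, 0.1696]
tool_rot: [0.001, 0.999, 0.051, 0.0]
contact_force: [1.3, -0.2, -0.2]
gripper_width: 0.995
```

Emit:
carry_out(moves=[[[0,0,0],[0,0,0],8.5],[[0,0,0],[0,0,0],8.5]])

```text
t: 3.22
eef_pos: [0.511, 0.273, 0.1699]
tool_rot: [0.001, 0.999, 0.052, -0.0]
contact_force: [-0.1, -0.2, 0.5]
gripper_width: 0.992
```

Run:
```python
from h import *; import pickle
i=bot.camera_info("wrist"); im=bot.read_camera("wrist"); pickle.dump(i,open("w2.pkl","wb"))
s=bot.silhouettes("fin_top","wrist"); print([(a["score"],a["location"]) for a in s])
o=bot.get_obs(); print(o["eef_pos"],np.degrees(np.arctan2(*rot(o["tool_rot"])[[1,0],0])))
v=im.copy(); 
def car(x,y,a,P): a=np.radians(a); P=np.array(P); return np.c_[x+P[:,0]*np.cos(a)-P[:,1]*np.sin(a),y+P[:,0]*np.sin(a)+P[:,1]*np.cos(a),P[:,2]]
for P in ([[.06,.04,.006],[-.06,.04,.006],[-.06,-.04,.006],[.06,-.04,.006]],[[-.025,.007,.048],[-.055,.007,.048],[-.055,-.007,.048],[-.025,-.007,.048]]):
    cv2.polylines(v,[proj(i,car(.5515,.280,6.1,P)).astype(np.int32)],True,(0,0,255),1)
save("w2.png",v); save("w2raw.png",im)
```

```text
[(0.62, [316.5, 195.8])]
[0.51115671 0.27245596 0.17050483] 5.911177677605181
```

View pics/w2.png

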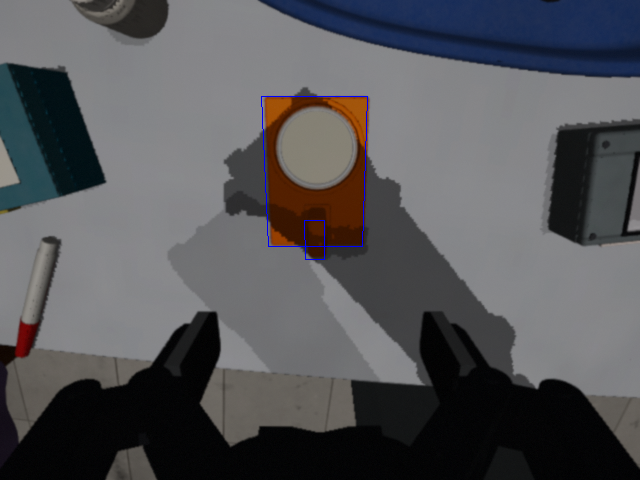

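The overlay matches the plate and fin, with the fin centred at about (316,240), midway between the jaws. Descending to grasp.

Emit:
carry_out(moves=[[[0,0,0],[0,-0.2,4],8.5],[[0,0,0],[0,-0.2,8],8.5],[[0,0,0],[0,-0.2,11],8.5],[[0,0,0],[0,-0.2,13.5],8.5],[[0,0,0],[0,-0.2,13.6],8.5]])

```text
t: 3.95
eef_pos: [0.5097, 0.2745, 0.0333]
tool_rot: [0.001, 0.999, 0.052, -0.001]
contact_force: [0.2, 0.7, 1.0]
gripper_width: 0.996
```

Emit:
carry_out(moves=[[[0,0,0],[0,0,0],4],[[0,0,0],[0,0,0],1.2],[[0,0,0],[0,0,0],0.5],[[0,0,0],[0,0,0],0.5],[[0,0,0],[0,0,0],0.5]], newtons=40)

```text
t: 4.58
eef_pos: [0.5107, 0.277, 0.035]
tool_rot: [-0.0, 0.999, 0.053, 0.0]
contact_force: [-1.3, -1.8, 6.3]
gripper_width: 0.155
```

Emit:
carry_out(moves=[[[0,0,0],[0,0,0],0.5],[[0,0,0],[0,0,0],0.5]])

```text
t: 4.82
eef_pos: [0.5106, 0.277, 0.0349]
tool_rot: [0.0, 0.999, 0.053, 0.0]
contact_force: [-0.6, -1.6, 5.4]
gripper_width: 0.162
```

Emit:
carry_out(moves=[[[0,0,0],[0,0,-0.4],0.5],[[0,0,0],[0,0,-1],0.5],[[0,0,0],[0,0,-1.6],0.5],[[0,0,0],[0,0,-2],0.5],[[0,0,0],[0,0,-2],0.5]], newtons=50)

```text
t: 5.45
eef_pos: [0.5104, 0.2771, 0.0547]
tool_rot: [-0.0, 0.999, 0.053, 0.0]
contact_force: [-0.3, 0.4, -1.6]
gripper_width: 0.154
```

Run:
```python
from h import *
i=bot.camera_info("wrist"); im=bot.read_camera("wrist"); o=bot.get_obs(); print(o["eef_pos"],o["contact_force"],np.degrees(np.arctan2(*rot(o["tool_rot"])[[1,0],0])))
sd=bot.read_camera("side")
out=np.zeros((480,800,3),np.uint8); out[:480,:480]=im[:,80:560]; out[:320,480:800]=cv2.resize(sd[220:300,260:340],(320,320),interpolation=cv2.INTER_CUBIC); save("w3.png",out)
```

```text
[0.51025043 0.27692248 0.05443893] [-0.12277378 -0.27039365 -1.49942018] 6.0766495422545646
```

View pics/w3.png

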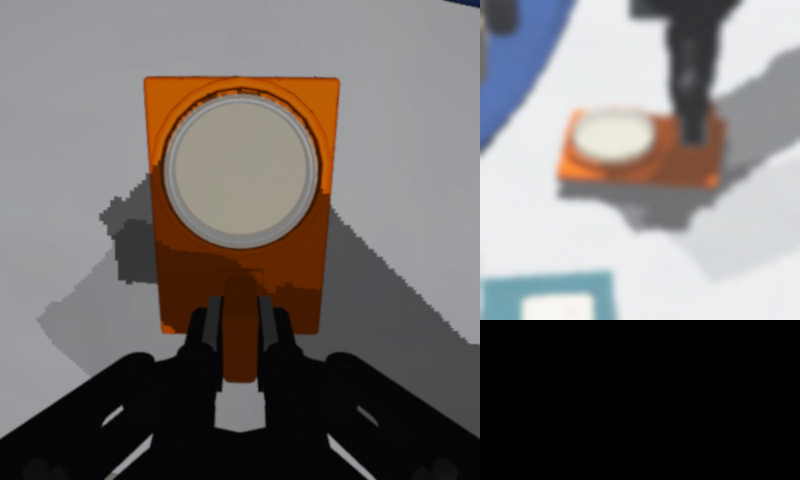

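Lifted cleanly: the fin is between the pads and the dish is in its well. I'm carrying it above viewer height to the point in front of the mouth.

Emit:
carry_out(moves=[[[0,0,0],[-0.5,0.8,-1.5],0.5],[[0,0,0],[-1.5,3,-3],0.5],[[0,0,0],[-2.7,6.4,-4.2],0.5],[[0,0,0],[-4,10.2,-4.6],0.5],[[0,0,0],[-5,14,-4.6],0.5]])

```text
t: 6.18
eef_pos: [0.4749, 0.1308, 0.1015]
tool_rot: [0.0, 0.999, 0.053, 0.001]
contact_force: [0.1, -0.5, -1.7]
gripper_width: 0.155
```

Emit:
carry_out(moves=[[[0,0,-1.5],[-1.2,3.8,0],0.5],[[0,0,-3],[-2.4,7.6,0],0.5],[[0,0,-4.5],[-3.6,10.8,0],0.5],[[0,0,-6],[-4.6,13,0],0.5],[[0,0,-6],[-5,13.9,0],0.5]])

```text
t: 6.8
eef_pos: [0.4395, -0.0129, 0.1009]
tool_rot: [0.0, 0.995, 0.104, 0.0]
contact_force: [0.6, 1.1, -1.2]
gripper_width: 0.155
```

Run:
```python
from h import *; import pickle
i=bot.camera_info("wrist"); im=bot.read_camera("wrist"); pickle.dump(i,open("w4.pkl","wb")); o=bot.get_obs(); print(o["eef_pos"],o["contact_force"],np.degrees(np.arctan2(*rot(o["tool_rot"])[[1,0],0])))
save("w4.png",im)
```

```text
[ 0.4394574  -0.01320224  0.10070545] [-0.67820113 -1.27102457 -1.46078106] 11.908450549914727
```

View pics/w4.png

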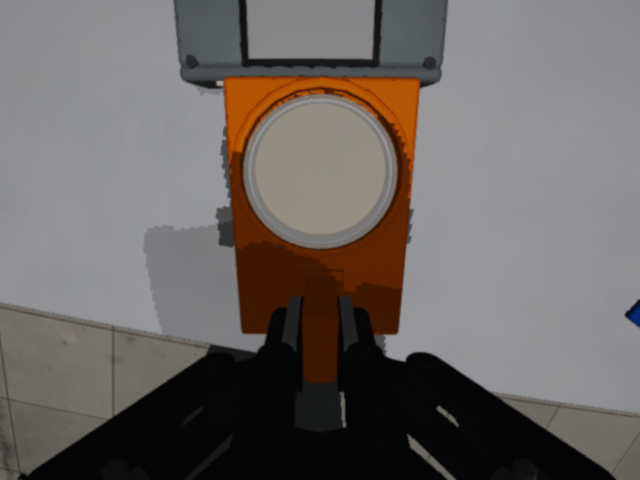

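The carrier hangs straight behind the viewer's front edge. The edge runs from (181,78) to (443,78), and the nose from (224,80) to (420,80). Computing the lateral and nose offsets in tool axes.

Run:
```python
from h import *; import pickle
i=pickle.load(open("w4.pkl","rb")); o=bot.get_obs(); T=rot(o["tool_rot"]); p=o["eef_pos"]
f=lambda uv,z:((pix2plane(i,uv,z)-p)@T)[:,:2].round(4)
print("viewer front edge z46",f([[181,73],[443,72]],.046), "z40",f([[181,80],[443,80]],.040))
uz=p[2]-.035; print("nose",f([[224,79],[420,80]],uz+.006)); print("rear",f([[242,333],[399,333]],uz+.006))
print("window sides",f([[243,65],[377,65],[247,5],[379,5]],.046))
```

```text
viewer front edge z46 [[ 0.106  -0.0638]
 [ 0.1062  0.0576]] z40 [[ 0.1036 -0.0663]
 [ 0.1033  0.0598]]
nose [[ 0.1005 -0.0375]
 [ 0.1001  0.0404]]
rear [[-0.0162 -0.0385]
 [-0.0163  0.0401]]
window sides [[ 0.109  -0.0347]
 [ 0.1088  0.0268]
 [ 0.1335 -0.0315]
 [ 0.1334  0.0267]]
```

Emit:
carry_out(moves=[[[0,0,0],[-0.5,-0.4,1],0.5],[[0,0,0],[-0.6,-0.4,2.5],0.5],[[0,0,0],[-0.6,-0.4,4.2],0.5],[[0,0,0],[-0.6,-0.4,5.6],0.5],[[0,0,0],[-0.6,-0.4,6.3],0.5]])

```text
t: 7.48
eef_pos: [0.433, -0.0078, 0.036]
tool_rot: [-0.0, 0.994, 0.106, -0.001]
contact_force: [-0.0, 0.8, -2.3]
gripper_width: 0.16
```

Emit:
carry_out(moves=[[[0,0,0],[0,0,0.1],0.5],[[0,0,0],[0.5,0,0.15],0.5],[[0,0,0],[1.2,0,0.15],0.5],[[0,0,0],[2,0,0.15],0.5],[[0,0,0],[2.5,0,0.15],0.5]])

```text
t: 8.1
eef_pos: [0.4591, -0.003, 0.0361]
tool_rot: [-0.0, 0.994, 0.105, 0.001]
contact_force: [-0.3, -0.2, -0.9]
gripper_width: 0.154
```

Run:
```python
from h import *; import pickle
i=bot.camera_info("wrist"); im=bot.read_camera("wrist"); pickle.dump(i,open("w5.pkl","wb")); o=bot.get_obs(); print(o["eef_pos"],o["contact_force"],np.degrees(np.arctan2(*rot(o["tool_rot"])[[1,0],0])))
save("w5.png",im)
```

```text
[ 0.45960495 -0.00282821  0.03607326] [ 0.45312379  0.4918449  -1.56444686] 12.084191389264388
```

View pics/w5.png

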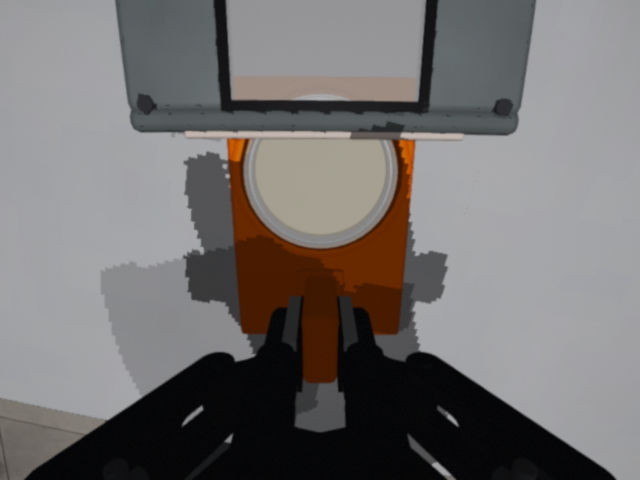

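The nose is already under the window, the sides are parallel, and the carrier is centred within about 2 mm (carrier mid-column 320, mouth mid-column 323.5). Continuing.

Emit:
carry_out(moves=[[[0,0,0],[0.9,0.05,0],0.5],[[0,0,0],[2.1,0.1,0],0.5],[[0,0,0],[3.4,0.1,0],0.5],[[0,0,0],[4.6,0.1,0.05],0.5],[[0,0,0],[5.3,0.1,0.05],0.5]])

```text
t: 8.78
eef_pos: [0.5111, 0.0072, 0.0353]
tool_rot: [-0.0, 0.994, 0.105, 0.0]
contact_force: [0.6, -0.3, -1.9]
gripper_width: 0.158
```

Emit:
carry_out(moves=[[[0,0,0],[0.2,0,0.05],0.5],[[0,0,0],[0.4,0,0.05],0.5],[[0,0,0],[0.5,0,0.05],0.5],[[0,0,0],[0.6,0,0.05],0.5]])

```text
t: 9.28
eef_pos: [0.5134, 0.0077, 0.0349]
tool_rot: [0.001, 0.994, 0.105, -0.002]
contact_force: [-11.5, -0.4, 13.7]
gripper_width: 0.155
```

The stop was met: −11.5 N along x, at the expected place. I'll ease the downward press and release.

Emit:
carry_out(moves=[[[0,0,0],[0.05,0,-0.05],0.5],[[0,0,0],[0,0,-0.05],0.5],[[0,0,0],[-0.2,0,-0.05],1.6],[[0,0,0],[-0.2,0,-0.05],2.6],[[0,0,0],[-0.2,0,-0.05],5]])

```text
t: 9.9
eef_pos: [0.5143, 0.0078, 0.0354]
tool_rot: [-0.0, 0.994, 0.105, 0.0]
contact_force: [-0.1, 0.8, 0.2]
gripper_width: 0.499
```

Emit:
carry_out(moves=[[[0,0,0],[0,0,0],8],[[0,0,0],[0,0,-1.5],8],[[0,0,0],[0,0,-4.5],8],[[0,0,0],[0,0,-8.5],8],[[0,0,0],[0,0,-12],8]])

```text
t: 10.52
eef_pos: [0.5142, 0.0079, 0.1577]
tool_rot: [-0.0, 0.994, 0.105, 0.001]
contact_force: [0.4, -0.7, 0.8]
gripper_width: 0.937
```

Run:
```python
from h import *; import pickle
i=bot.camera_info("wrist"); im=bot.read_camera("wrist"); pickle.dump(i,open("w6.pkl","wb")); o=bot.get_obs(); print(o["eef_pos"],o["contact_force"],o["gripper_width"])
save("w6.png",im)
```

```text
[0.51665343 0.00829668 0.16188013] [1.06048478 0.27505368 3.03472239] 0.9409683242296334
```

View pics/w6.png

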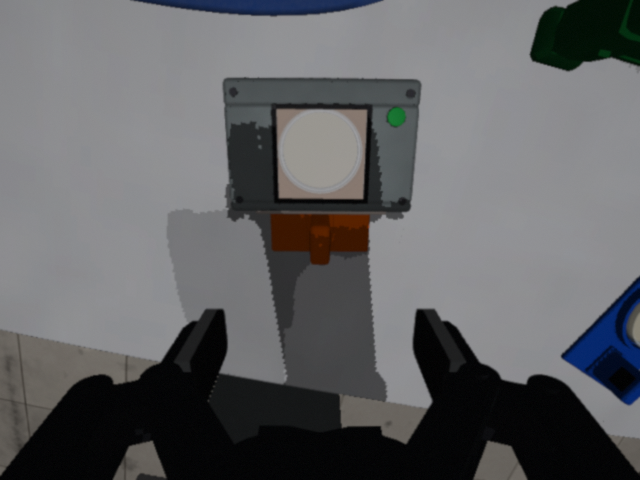

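The dish is centred under the window, the carrier is straight, and only its rear with the fin sticks out. Checking the protrusion and that blue is unmoved.

Run:
```python
from h import *; import pickle
i=pickle.load(open("w6.pkl","rb")); yaw=np.radians(12.1); x=np.array([np.cos(yaw),np.sin(yaw),0]);y=np.array([-x[1],x[0],0])
f=lambda uv,z:np.c_[pix2plane(i,uv,z)@x,pix2plane(i,uv,z)@y].round(4)
print("rear",f([[272,251],[368,250]],.006),"roof front",f([[229,208],[409,207]],.046),"roof back",f([[224,79],[420,80]],.046),"dish",f([[320,151]],.019))
a=cv2.imread("pics/top0.png").astype(int); b=bot.read_camera("top")[:,:,::-1].astype(int)
print("blue area diff",np.abs(a-b)[215:270,468:512].mean(), "max",np.abs(a-b)[215:270,468:512].max())
```

```text
rear [[ 0.4862 -0.0615]
 [ 0.487  -0.1406]] roof front [[ 0.5323 -0.0393]
 [ 0.5328 -0.1614]] roof back [[ 0.6133 -0.0425]
 [ 0.6125 -0.1624]] dish [[ 0.5676 -0.1011]]
blue area diff 12.009641873278238 max 101
```

Run:
```python
from h import *
a=cv2.imread("pics/top0.png"); b=np.ascontiguousarray(bot.read_camera("top")[:,:,::-1])
for im in (a,b):
    m=cv2.inRange(cv2.cvtColor(im,cv2.COLOR_BGR2HSV),(100,150,40),(125,255,255)); m[:210]=0;m[275:]=0;m[:,:465]=0;m[:,515:]=0
    p=np.argwhere(m); print(len(p),p.mean(0),p.min(0),p.max(0))
cv2.imwrite("pics/end.png",np.hstack([cv2.resize(im[190:280,340:520],(400,200)) for im in(a,b)]))
```

```text
522 [248.01340996 486.85249042] [221 473] [264 507]
521 [248.21880998 486.84452975] [221 473] [264 507]
```

View pics/end.png

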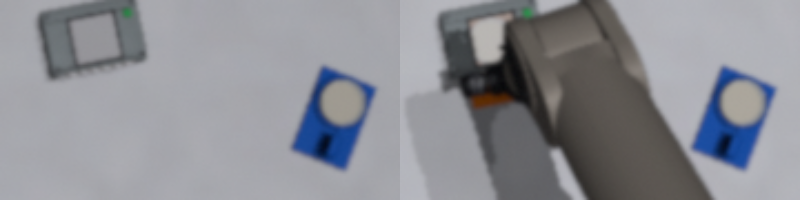

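Blue hasn't moved; the pixel difference came from lighting and shadow. Handing in.

```bash
python3 -c "
from station import bot
print(bot.hand_in())"
```

```text
the job is handed in; nothing more can be done
None
```

The orange carrier is in the viewer with its nose against the stop, and the job is handed in. I lifted it by the fin, carried it over to the mouth, set it down straight and slid it in. The arm felt the stop at about 11.5 N, and I then let go and raised the gripper clear. The arm's clock stood at about 10.5 s after the last move.

- **Depth:** about 46 mm of the carrier's rear is outside, measured from the roof edge. Allowing for how short the roof measured in the picture, that is about 44 mm, which is what "fully home" should show.
- **Straightness:** it lies straight in the tunnel to within about 0.6°.
- **Dish:** it is still in its well, centred under the window.
- **Blue carrier:** it did not move. A raw picture comparison first showed a difference there, but the blue outline is the same before and after, so I put it down to lighting or arm shadow.

No check failed otherwise.

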